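Pin the winged figure to its log stand

TASK

Mount the winged plaster figure on the log stand: keeping it upright, set its wooden foot gently down between the two steel cheeks, bores in line, then push the long round-shanked pin through cheek, foot and cheek until its handle's shoulder is fully home against the cheek, and let go. Leave everything else on the bench standing where it is.

Things in the scene. Friction and masses are not known exactly. Their poses are not given: they have to be found in the camera images.
- stand: Log stand, fixed: upright log 140 mm across, 70 mm high; origin at the centre of its underside, z up. On top, two steel cheeks square to its y: 56 mm long (x), 12 mm thick, inner faces at y = +-27 mm, outer at +-39 mm, 46 mm high. Each has a 16 mm bore along y at x = 0, 100 mm above the bench. The pin may enter from either side, but the jar blocks one.
- stand_seat (a point): Centre of the seat, on top of the log, 70 mm above the bench, midway between the cheeks: the centre of the foot's underside belongs here. Axes as stand. Lead-in lips lean outward from the cheeks' inner top edges to 58 mm above the log; low ledges bound the seat at x = +-22 mm and lean outward, 16 mm high.
- stand_bore_a (a point): Centre of the mouth of the cheek bore on the stand's +y side, on the cheek's outer face (39 mm from the stand's centre, 100 mm above the bench). Axes as stand.
- stand_bore_b (a point): The same on the stand's -y side.
- figure_center (a point): Loose headless winged plaster figure, 0.25 to 0.45 kg, 166 mm high, upright on the bench; point on its axis 80 mm above its underside, z up. Foot: wooden block 40 (x) by 50 (y) by 64 mm high with a 16 mm bore along y, 30 mm above the underside; 2 mm play in the stand on each side. Goes on the stand with its y along the stand's y, either way round.
- figure_chest (a point): Where to grip the figure: on its axis 132 mm above the underside, axes as figure_center. Chest block 42 mm (x) by 34 mm (y), from 104 to 160 mm above the underside: grip across y from above. Wings spread along x, 78 mm either side, 14 mm thick, 110 to 168 mm up. Below: skirt 52 mm across, plinth 60 x 54 x 10 mm on top of the foot; above: a neck stub to 166 mm.
- rack: Low wooden rack, fixed, 120 mm (x) by 160 mm (y); origin at the centre of its underside. Three wooden-handled tools lie level in it along its x, 56 mm apart, handles towards its -x, axes 40 mm above the bench, in varying order. They lie loosely between short pegs (43 mm high) on two bars, and lift straight out.
- pin_center (a point): The pin, 190 mm long, 0.09 kg, in the rack: square wooden handle 24 x 24 x 85 mm, then a round steel shank 12 mm thick, 105 mm long, its last 12 mm tapering to 6 mm. Point on the axis at half its length, 10 mm ahead of the shoulder; x to the tip. Handle centre is 52 mm behind this point; the rack's pegs stand beside its front 30 mm, so grip at its middle or behind, from above.
- pin_shoulder (a point): On the pin's axis where the handle ends and the shank begins: the face that must meet the cheek. Axes as pin_center.
- pin_tip (a point): The pin's tip, 105 mm ahead of the shoulder; when the pin is home it stands out 27 mm beyond the far cheek. Axes as pin_center.
- awl_center (a point): Bystander in the rack: same handle, round shank only 62 mm long (too short). Point at half its 147 mm length; x towards the tip.
- file_center (a point): Bystander in the rack: same handle, flat blade 20 x 8 mm, 105 mm long (too wide). Point at half its 190 mm length; x towards the tip.
- jar_center (a point): Bystander: standing jar, 60 mm across, 150 mm high, 0.5 kg, on one side of the stand (about 150 mm from its centre along its y), in the way of the pin there. Point at its centre, 75 mm up.
- tape_center (a point): Bystander: flat roll of tape, 72 mm across, 24 mm high, on the other side of the stand, low enough to pass over. Point at its centre.
- carton_center (a point): Bystander: small flat carton 88 x 56 x 24 mm in front of the stand. Point at its centre.
- cup_center (a point): Bystander: cup 72 mm across, 85 mm high, beyond the stand. Point at its axis, 42 mm up.
- offcut_center (a point): Bystander: plaster block 90 x 70 x 50 mm. Point at its centre.
- mallet: Bystander: hammer about 200 mm long lying beyond the stand.

How it is judged:
By the outcome, as a careful person would: the job done as asked, in the order asked, and still so for the second after the job is handed in, with the robot touching nothing.
It also fails if it takes over 72 s, if anything falls off the work surface, if the arm or the gripper's body presses on something with over 40 N, if the wrist force passes 120 N, or if a joint passes its speed limit or range.

ROBOT

A 7-joint arm with a two-finger parallel gripper is mounted at the origin on the work surface. World frame = base frame: x ahead of the robot, y to its left, z up, the work surface at z = 0. Lengths are in m, angles in rad, forces in N, time in s.
With the tool pointing down it reaches from about 0.35 to 0.9 m from the base axis. Payload 19.9 kg.
Tool frame: the origin (TCP) lies at the very end of the fingers, on their centre line; the grasp point (between the pads) lies 19 mm behind it; z points along the fingers, y is the line along which they close (so a half turn about z gives the same grasp; the last joint's range is limited). The gripper opens to 85 mm and grips with 20 to 120 N. Pads are 22 mm wide; open, the fingers measure 114 mm over their backs; the gripper's body (76 mm by 85 mm) begins 54 mm behind the grasp point. The pads swing forward as they close: fully open they stand 13 mm farther back than shut.
Start: joints at [-1.278, 0.417, -0.01, 1.614, 0.005, 1.111, -0.053], TCP at [0.205, 0.59, 0.231] pointing down, gripper open.
Joint ranges: [-2.81, 2.81], [-0.39, 2.02], [-1.27, 1.25], [0.06, 2.57], [-1.19, 4.33], [0.19, 2], [-2.82, 2.82]. Speed limits (rad/s): [1.89, 1.89, 2.39, 2.39, 3.01, 3.01, 3.01].

INTERFACE

Orientations are given as a unit quaternion [w, x, y, z].
In Python, from station import r gives the robot as it stands.
- The arm moves only by the shell command python3 -m jog 'ROWS' [FORCE]. ROWS is JSON, a list of rows, each a list of 5 numbers: the shift along the tool's x, y, z in m, then the turn about the tool's z in degrees, then the gripper's target within -1 to 1 (shut at 1, half-way at 0, fully open at -1). In form: [[dx, dy, dz, roll, fingers], ...]. A call has 1 to 5 rows; each row is the pose to reach, as a shift and turn from the pose commanded when the call began, along the tool's axes at that moment; what a row does not reach only later rows make up. A row lasts 1/10 s, in which the tool goes at most 50 mm and 8.59 degrees, less where a joint would pass 70% of its speed; a pose out of reach is approached as far as the arm can. A call with a gripper value outside its range is refused whole. The fingers move at their own pace and stop on an object; FORCE is the grip in N (left out, the last holds). Time passes only in rows, so rows that repeat a pose let the fingers close. It gives the time, the measured TCP pose, the force, the opening and the grip force at its end, in the units of the state.
- r.observe(): the state, without advancing time (a new reading comes with each control period).
- r.snapshot(name): name is "scene" or "top"; returns a dict with "img" (384x512x3 uint8, red, green, blue), "range_z" (384x512 float32, m along the optical axis (not along the pixel's ray), 0 where there is no reading), "fx", "fy", "cx", "cy" (pixels), "world_from_camera" (4x4, takes a point from camera to world coordinates). Camera axes: x right, y down, z forward; pixel columns grow to the right and rows downward; lengths in m; the calibration is good to about 2 mm. A picture is of the moment at which its call begins.
- r.finish_job(): hands the job in; it is judged then, once.
The state is a dict: "clock": time; "joint_positions": joint angles; "joint_velocities": joint speeds; "joint_efforts": joint torques, N m; "ee_pos": TCP position; "eef_rot": TCP orientation; "force": force on the tool from outside, world axes, zero at the start; "wrist_torque": the same for the moment, N m; "width": opening from 0.0 (shut) to 1.0 (fully open); "gripper_force": force on a finger pad.
Only numpy, scipy, OpenCV 4.12 (cv2) and the standard library are available. Lean on these libraries where they do the work, as an engineer would, in place of code of your own. Each camera call takes 0.05 s, during which the arm holds its last target. There are 200 camera calls.

## Working session

There is one attempt and no reset: what is moved stays moved. The work goes in short steps, Python scripts to look and compute and a shell command to move; the robot and the scene stay as the last step left them, time stands still between calls to the robot, and variables do not carry over. Pictures are saved under pics/ and viewed, at most 10 in all, crops included, and the job is handed in when it is done.

```bash
ls; mkdir -p pics
python3 - <<'E'
from station import r
import cv2,numpy as np,pickle
for n in("scene","top"):
    s=r.snapshot(n); pickle.dump(s,open(n+'.pkl','wb'))
    cv2.imwrite(f'pics/{n}0.png',cv2.resize(s['img'][:,:,::-1],(800,600),interpolation=cv2.INTER_CUBIC))
    print(n,s['fx'],s['cx'],s['cy'],np.round(s['world_from_camera'],3).tolist())
o=r.observe();print(o['ee_pos'],o['eef_rot'],o['force'],o['clock'],o['width'])
E
```

```text
pics
scene 388.92474223526733 252.7249355673428 190.67486758314098 [[0.327, 0.739, -0.589, 1.172], [0.945, -0.259, 0.201, -0.156], [-0.004, -0.622, -0.783, 0.895], [0.0, 0.0, 0.0, 1.0]]
top 377.03025285676483 255.83238492642758 191.69321395154282 [[0.0, -0.998, 0.057, 0.508], [-1.0, 0.0, 0.005, 0.045], [-0.005, -0.057, -0.998, 1.207], [0.0, 0.0, 0.0, 1.0]]
[0.20524351 0.59000457 0.23072398] [-7.21835521e-05  1.66615147e-01  9.86021845e-01 -5.55576274e-04] [-0.57597471 -0.15068691 -0.07889904] 0.1 0.9984517780677328
```

View pics/scene0.png

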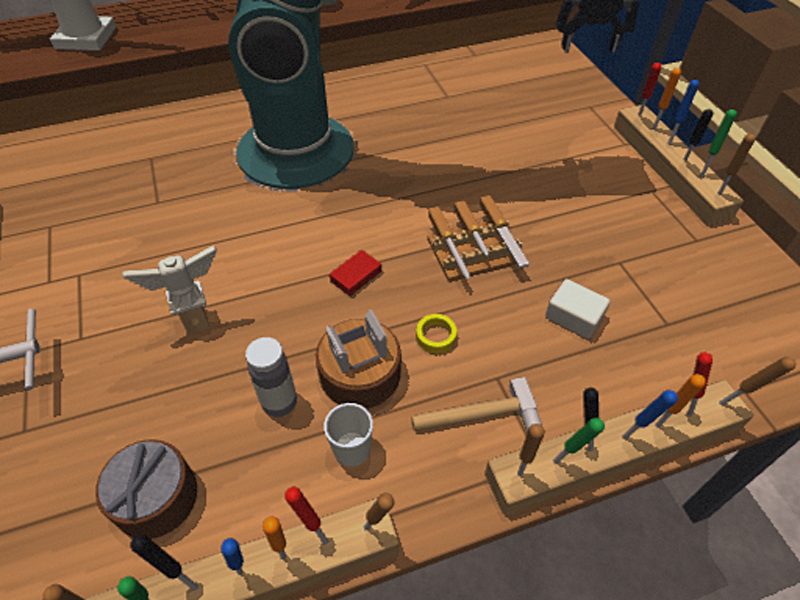

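View pics/top0.png

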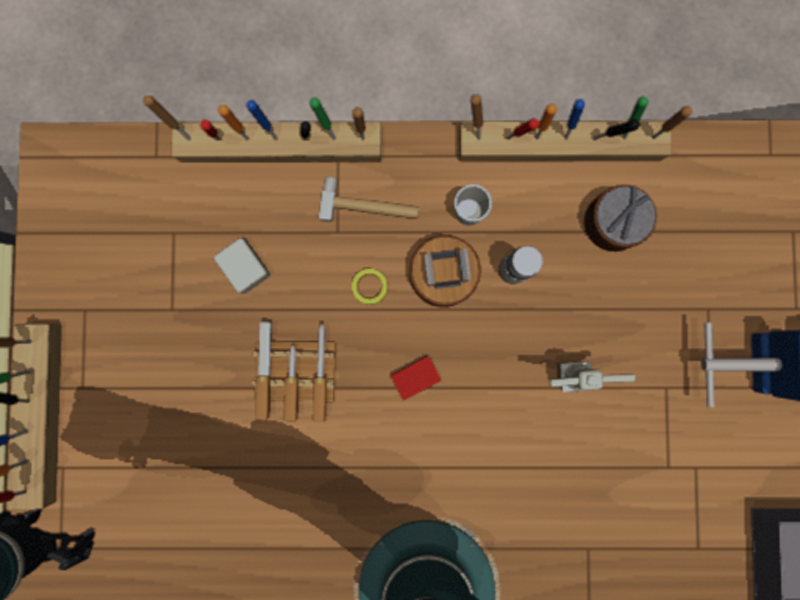

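Scene view: robot at top, pin in rack's right column from above. Top view (800x600): stand (445,270), jar on its right (522,262; world −y), tape on its left (369,286), figure (592,380) with wings along the image's horizontal, pin = right tool in rack (handle 320,398; tip 321,322), awl in the middle, file on the left. So the pin enters from +y.

```bash
cat > h.py <<'E'
import numpy as np,cv2
def cloud(s):
    z=s['range_z'];v,u=np.mgrid[:z.shape[0],:z.shape[1]]
    p=np.stack([(u-s['cx'])/s['fx']*z,(v-s['cy'])/s['fy']*z,z],-1)
    T=s['world_from_camera'];w=p@T[:3,:3].T+T[:3,3];w[z==0]=np.nan;return w
def sel(w,c,rad,z0,z1):
    m=(np.hypot(w[...,0]-c[0],w[...,1]-c[1])<rad)&(w[...,2]>z0)&(w[...,2]<z1);return w[m]
def rect(q):
    return [np.round(x,4) for x in cv2.minAreaRect((q[:,:2]*1000).astype(np.float32))]
E
python3 - <<'E'
import pickle
from h import *
W={n:cloud(pickle.load(open(n+'.pkl','rb'))) for n in('top','scene')}
w=W['top']
for nm,(x,y) in dict(stand=(445,270),fig=(592,380),pin=(320,398),tip=(321,330),pinsh=(321,350),jar=(527,262),tape=(355,286),table=(500,330)).items():
    print(nm,np.round(w[int(y*.64),int(x*.64)],4))
st=w[173,285,:2]
for n,w in W.items():
    print(n)
    q=sel(w,st,.06,.100,.135);print('cheeks',len(q),rect(q),q[:,:2].mean(0),np.percentile(q[:,2],95))
    q=sel(w,st,.09,.063,.078);print('log',len(q),rect(q))
    f=W['top'][243,379,:2]
    q=sel(w,f,.12,.105,.2);print('fig',len(q),rect(q),np.round(q.mean(0),4),q[:,2].max())
    q=sel(w,f,.05,.155,.2);print('neck',len(q),rect(q))
    ph=W['top'][255,205,:2]
    q=sel(w,ph+[.035,0],.12,.03,.07);q=q[abs(q[:,1]-ph[1])<.022];print('pin',len(q),rect(q))
    h=q[(q[:,0]<ph[0]+.03)&(q[:,2]>.046)];print('handle',len(h),rect(h),h.mean(0))
    h=q[(q[:,0]>ph[0]+.05)];print('shank',len(h),rect(h),h.mean(0))
E
```

```text
stand [ 0.6332 -0.0341  0.0698]
fig [ 0.4272 -0.2833  0.1683]
pin [0.3845 0.2091 0.0514]
tip [0.5153 0.2077 0.0473]
pinsh [0.4754 0.2075 0.0461]
jar [ 0.6383 -0.1774  0.1516]
tape [0.6038 0.1426 0.0201]
table [ 0.5156 -0.1529  0.0027]
top
cheeks 186 [array([632.7415, -35.287 ]), array([56.0004, 78.5992]), np.float64(7.1949)] [ 0.63244992 -0.03696405] 0.12817371243164316
log 1274 [array([632.4492, -34.4303]), array([133.9917, 137.8197]), np.float64(89.6764)]
fig 417 [array([ 427.7589, -285.0009]), array([ 41.5617, 144.8005]), np.float64(16.405)] [ 0.4287 -0.2837  0.154 ] 0.17045905241470272
neck 203 [array([ 427.7891, -286.253 ]), array([99.5326, 30.2971]), np.float64(89.7953)]
pin 410 [array([431.7474, 208.2678]), array([ 39.7916, 185.6972]), np.float64(88.133)]
handle 189 [array([375.343 , 210.4444]), array([72.3663, 22.9627]), np.float64(0.1228)] [0.37433627 0.21059403 0.05202063]
shank 148 [array([477.3123, 203.9349]), array([38.9972, 91.1818]), np.float64(75.9167)] [0.47408758 0.20825596 0.04280236]
scene
cheeks 295 [array([633.4415, -38.0631]), array([59.7727, 78.9256]), np.float64(7.2644)] [ 0.63806232 -0.03660618] 0.12722415137460058
log 1450 [array([634.7014, -38.9359]), array([135.2669, 136.2926]), np.float64(70.6839)]
fig 900 [array([ 432.5343, -288.4346]), array([ 35.977 , 149.8105]), np.float64(3.374)] [ 0.4345 -0.2884  0.1428] 0.16880253299809422
neck 177 [array([ 430.3981, -285.7722]), array([32.0254, 98.7609]), np.float64(3.374)]
pin 374 [array([434.4889, 205.6937]), array([ 43.086 , 189.1982]), np.float64(88.2652)]
handle 132 [array([375.5023, 207.0949]), array([24.4756, 71.2902]), np.float64(88.7933)] [0.37686116 0.20655338 0.05099941]
shank 145 [array([479.2398, 202.7615]), array([39.5497, 92.0222]), np.float64(71.2895)] [0.47777827 0.20456517 0.04136691]
```

Run:
```python
import pickle,cv2,numpy as np
s=pickle.load(open('top.pkl','rb'))['img'][:,:,::-1]
a=cv2.resize(s[145:205,255:325],None,fx=5.7,fy=5.7,interpolation=2);b=cv2.resize(s[215:275,345:415],None,fx=5.7,fy=5.7,interpolation=2)
t=pickle.load(open('scene.pkl','rb'))['img'][:,:,::-1]
c=cv2.resize(t[190:260,195:265],(399,250),interpolation=2);d=cv2.resize(s[195:275,155:225],(399,250))
cv2.imwrite('pics/c.png',np.vstack([np.hstack([a,b]),np.hstack([c,d])])[:600])
```

```text
(no output)
```

View pics/c.png

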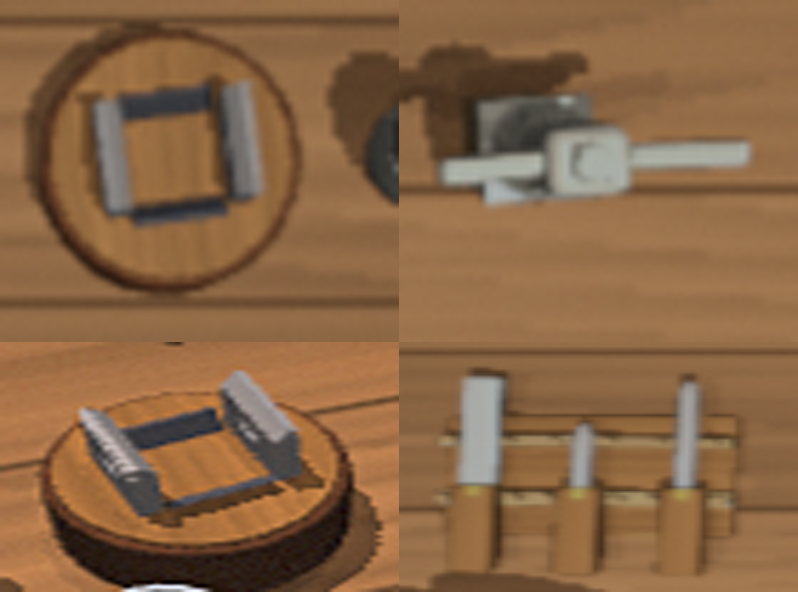

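The crop shows the stand yawed about +7° (the cheek lines), the figure's wings about 3.5° off world y with its neck at (592,160), and the pin's handle nearly along world x. I'm writing a planner helper, then moving to the figure.

```bash
cat > plan.py <<'E'
import sys,numpy as np
from station import r
from scipy.spatial.transform import Rotation as R
# usage: plan.py x y z closingyaw_deg  -> shift in tool axes (mm), roll
o=r.observe();q=o['eef_rot'];M=R.from_quat([q[1],q[2],q[3],q[0]]).as_matrix()
yaw=np.degrees(np.arctan2(M[1,1],M[0,1]))
print('t',round(o['clock'],2),'tcp',np.round(o['ee_pos'],4),'yaw',round(yaw,2),'F',np.round(o['force'],1),'w',round(o['width'],3),'gf',np.round(o['gripper_force'],1),'tilt',np.round(M[:2,2],3),'q',np.round(o['joint_positions'],2))
a=list(map(float,sys.argv[1:]))
while a:
    x,y,z,w=a[:4];a=a[4:];d=(M.T@(np.array([x,y,z])-o['ee_pos']))*1000
    dr=-((w-yaw+180)%360-180);print(np.round(d,1),'roll',round(dr,1))
E
python3 plan.py .45 .3 .31 40  .43 0 .31 20 .429 -.286 .31 3.4
```

```text
t 0.1 tcp [0.2052 0.59   0.2307] yaw 70.82 F [-0.6 -0.2 -0.1] w 0.998 gf 0.0 tilt [-0.    -0.001] q [-1.28  0.42 -0.01  1.61  0.    1.11 -0.05]
[-326.5 -193.6  -79. ] roll 30.8
[-406.1 -483.5  -78.7] roll 50.8
[-499.2 -753.9  -78.4] roll 67.4
```

```bash
python3 -m jog '[[-0.185,-0.110,-0.045,0,-1],[-0.185,-0.110,-0.045,0,-1],[-0.185,-0.110,-0.045,0,-1],[-0.185,-0.110,-0.045,0,-1],[-0.185,-0.110,-0.045,0,-1]]' 50
python3 -m jog '[[-0.142,-0.084,-0.034,0,-1],[-0.142,-0.084,-0.034,0,-1],[-0.142,-0.084,-0.034,0,-1],[-0.142,-0.084,-0.034,0,-1],[-0.142,-0.084,-0.034,0,-1]]'
python3 plan.py .43 0 .31 20 .429 -.286 .31 3.4
```

```text
clock: 0.6
ee_pos: [0.3472, 0.4219, 0.2773]
eef_rot: [0.001, 0.169, 0.986, 0.0]
force: [-0.3, 0.2, 0.7]
width: 0.997
gripper_force: 0.0
clock: 1.1
ee_pos: [0.4525, 0.2969, 0.3107]
eef_rot: [0.0, 0.169, 0.986, -0.0]
force: [-0.3, 1.1, -0.4]
width: 0.995
gripper_force: 0.0
t 1.1 tcp [0.4525 0.2969 0.3107] yaw 70.54 F [-0.3  1.1 -0.4] w 0.995 gf 0.0 tilt [ 0.001 -0.   ] q [-0.8   0.2   0.19  1.73 -0.04  1.22  0.63]
[ -77.7 -287.4    0.8] roll 50.5
[-172.1 -557.4    0.9] roll 67.1
```

```bash
python3 -m jog '[[-0.070,-0.235,0,40,-1],[-0.070,-0.235,0,40,-1],[-0.070,-0.235,0,40,-1],[-0.070,-0.235,0,40,-1],[-0.070,-0.235,0,40,-1]]' >/dev/null
python3 plan.py .429 -.286 .31 3.4
```

```text
t 1.6 tcp [0.4385 0.0533 0.3101] yaw 30.51 F [ 1.2 -0.5 -0.1] w 1.006 gf 0.0 tilt [-0.  0.] q [-0.6  -0.    0.41  1.95  0.    1.19  0.34]
[-287.5 -180.5    0. ] roll 27.1
```

```bash
python3 -m jog '[[-0.200,-0.125,0,0,-1],[-0.200,-0.125,0,0,-1],[-0.200,-0.125,0,0,-1],[-0.200,-0.125,0,0,-1],[-0.200,-0.125,0,0,-1]]' >/dev/null
python3 -m jog '[[-0.0875,-0.0555,0,27.1,-1],[-0.0875,-0.0555,0,27.1,-1],[-0.0875,-0.0555,0,27.1,-1],[-0.0875,-0.0555,0,27.1,-1],[-0.0875,-0.0555,0,27.1,-1]]' >/dev/null
python3 plan.py .429 -.286 .22 3.4 .429 -.286 .113 3.4
```

```text
t 2.6 tcp [ 0.4321 -0.2832  0.3099] yaw 4.0 F [ 0.2 -0.5 -0.3] w 0.999 gf 0.0 tilt [-0.001  0.001] q [-0.19  0.2   0.82  1.8  -0.15  1.21  0.75]
[-2.6 -3.2 89.9] roll 0.6
[ -2.7  -3.2 196.9] roll 0.6
```

```bash
python3 -m jog '[[-0.0026,-0.0032,0.02,0.6,-1],[-0.0026,-0.0032,0.06,0.6,-1],[-0.0026,-0.0032,0.1,0.6,-1],[-0.0026,-0.0032,0.1,0.6,-1],[-0.0026,-0.0032,0.1,0.6,-1]]' >/dev/null
python3 plan.py .429 -.286 .115 3.4
python3 - <<'E'
from station import r
import cv2
s=r.snapshot("scene")
cv2.imwrite('pics/g1.png',cv2.resize(s['img'][120:270,60:260,::-1],(800,600),interpolation=2))
E
```

```text
t 3.1 tcp [ 0.4291 -0.2868  0.2113] yaw 3.31 F [-0.2 -0.4  0.2] w 1.001 gf 0.0 tilt [-0.  0.] q [-0.13  0.32  0.79  1.92 -0.26  1.01  0.84]
[ 0.8  0.  96.3] roll -0.1
```

View pics/g1.png

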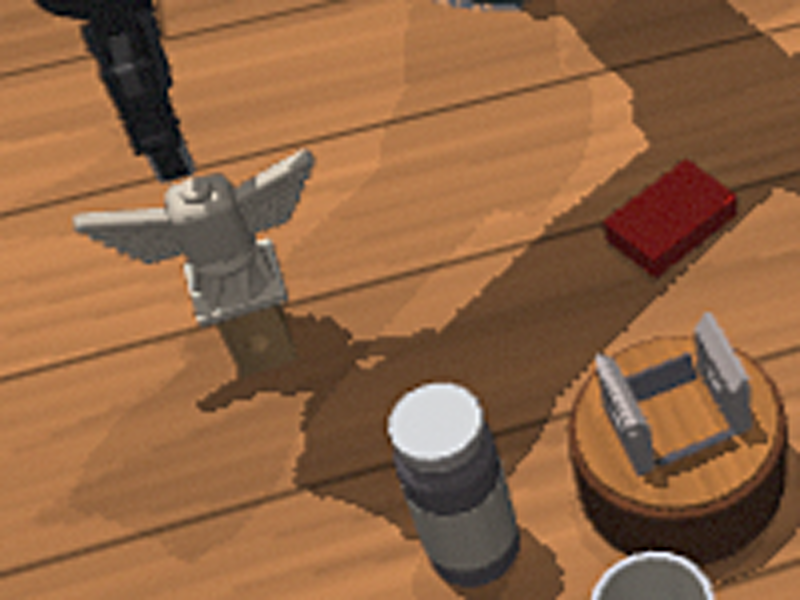

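Run:
```python
import pickle,numpy as np
s=pickle.load(open('scene.pkl','rb'));T=np.linalg.inv(s['world_from_camera'])
for p in [(.472,-.284,.224),(.386,-.289,.224),(.429,-.286,.166),(.429,-.208,.168),(.429,-.364,.168)]:
    c=T[:3,:3]@p+T[:3,3];print(p,np.round([(c[0]/c[2]*s['fx']+s['cx']-60)*4,(c[1]/c[2]*s['fy']+s['cy']-120)*4]))
```

```text
(0.472, -0.284, 0.224) [178. 169.]
(0.386, -0.289, 0.224) [155.  74.]
(0.429, -0.286, 0.166) [196. 184.]
(0.429, -0.208, 0.168) [319. 152.]
(0.429, -0.364, 0.168) [ 66. 213.]
```

The near finger tip (178,170) and the neck (197,187) lie where predicted, with both wings to the sides, so I'm descending and gripping.

```bash
python3 -m jog '[[0.001,0,0.03,0,-1],[0.001,0,0.06,0,-1],[0.001,0,0.085,0,-1],[0.001,0,0.096,0,-1],[0.001,0,0.096,0,-1]]' 50 >/dev/null
python3 plan.py
python3 -m jog '[[0,0,0,0,-0.4],[0,0,0,0,0],[0,0,0,0,0.2],[0,0,0,0,0.6],[0,0,0,0,1]]' 50
python3 -m jog '[[0,0,0,0,1],[0,0,0,0,1],[0,0,0,0,1],[0,0,0,0,1],[0,0,0,0,1]]' 50;python3 plan.py
```

```text
t 3.65 tcp [ 0.429  -0.2865  0.1149] yaw 3.18 F [0.2 0.8 1.4] w 1.001 gf 0.0 tilt [0. 0.] q [-0.04  0.46  0.7   2.   -0.4   0.82  0.95]
clock: 4.15
ee_pos: [0.4286, -0.2868, 0.1151]
eef_rot: [0.0, 0.688, 0.726, 0.0]
force: [-4.0, 1.9, 11.5]
width: 0.388
gripper_force: 48.5
clock: 4.65
ee_pos: [0.4286, -0.2868, 0.1151]
eef_rot: [0.0, 0.688, 0.726, 0.0]
force: [-4.6, 2.0, 11.5]
width: 0.392
gripper_force: 48.5
t 4.65 tcp [ 0.4286 -0.2868  0.1151] yaw 3.11 F [-4.6  2.  11.5] w 0.392 gf 48.5 tilt [ 0.001 -0.   ] q [-0.04  0.46  0.7   2.   -0.4   0.82  0.95]
```

```bash
python3 -m jog '[[0,0,-0.01,0,1],[0,0,-0.04,0,1],[0,0,-0.08,0,1],[0,0,-0.13,0,1],[0,0,-0.18,0,1]]'
python3 -m jog '[[0,0,0,8,1],[0,0,0,16,1],[0,0,0,24,1],[0,0,0,32,1],[0,0,0,40,1]]' >/dev/null
python3 plan.py .43 -.037 .296 -82.8 .633 -.0367 .296 -82.8
```

```text
clock: 5.15
ee_pos: [0.4278, -0.2866, 0.2967]
eef_rot: [-0.0, 0.688, 0.726, -0.0]
force: [2.0, 1.3, -2.6]
width: 0.391
gripper_force: 50.7
t 5.65 tcp [ 0.4283 -0.2865  0.2949] yaw -37.23 F [-0.3 -0.7 -3.6] w 0.392 gf 50.8 tilt [0. 0.] q [-0.29  0.24  0.97  1.83 -0.21  1.18  0.09]
[ 199.7 -149.6   -1.1] roll 45.6
[322.8  11.9  -1. ] roll 45.6
```

```bash
python3 -m jog '[[0.040,-0.030,0,9,1],[0.080,-0.060,0,18,1],[0.120,-0.090,0,27,1],[0.160,-0.12,0,36,1],[0.200,-0.150,0,44,1]]' >/dev/null
python3 plan.py .633 -.0367 .296 -82.8
```

```text
t 6.15 tcp [ 0.4295 -0.1115  0.2949] yaw -66.87 F [ 0.6 -0.2 -2.8] w 0.393 gf 51.2 tilt [-0.     0.001] q [-0.74  0.    0.94  1.98 -0.    1.16 -0.96]
[216.5  11.1  -1.1] roll 15.9
```

```bash
python3 -m jog '[[0.040,0.002,0,4,1],[0.080,0.004,0,8,1],[0.120,0.006,0,12,1],[0.160,0.008,0,15.9,1],[0.200,0.011,0,15.9,1]]' >/dev/null
python3 -m jog '[[0.0165,0,0,0,1],[0.0165,0,0,0,1],[0.0165,0,0,0,1],[0.0165,0,0,0,1]]' >/dev/null
python3 plan.py .633 -.0367 .296 -82.8
cat > view.py <<'E'
import sys,cv2,numpy as np
from station import r
tag,z,*_=sys.argv[1:]
out=[]
for n,(v,u) in dict(top=(110,230),scene=(150,150)).items():
    s=r.snapshot(n);out.append(cv2.resize(s['img'][v:v+130,u:u+130,::-1],(400,400),interpolation=2))
    import pickle;pickle.dump(s,open(f'{n}_{tag}.pkl','wb'))
cv2.imwrite(f'pics/{tag}.png',np.hstack(out))
E
python3 view.py hover 0
```

```text
t 7.05 tcp [ 0.6335 -0.0416  0.2949] yaw -82.56 F [-0.   0.3 -2.9] w 0.391 gf 51.9 tilt [-0.001  0.001] q [-0.59  0.51  0.89  1.53 -0.41  1.29 -1.1 ]
[ 0.1 -4.9 -1.1] roll 0.2
```

View pics/hover.png

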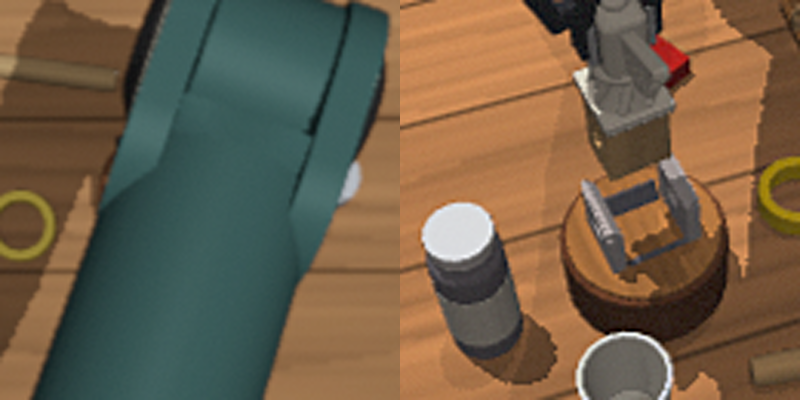

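Top view is blocked by the arm; in the scene view the foot hangs over the seat, roughly aligned (foot edges 590–670, cheeks 585–700). I'll measure foot versus cheeks in that one camera.

```bash
cat > rel.py <<'E'
import sys,pickle
from h import *
a=np.radians(7.2);X=np.array([np.cos(a),np.sin(a)]);Y=np.array([-np.sin(a),np.cos(a)]);c=np.array([.6335,-.0375])
def P(w,z0,z1,nm,r=.08):
    q=sel(w,c,r,z0,z1);d=q[:,:2]-c;x=d@X*1000;y=d@Y*1000
    print(nm,len(q),'x',np.round(np.percentile(x,[1,5,50,95,99]),1),'y',np.round(np.percentile(y,[1,5,50,95,99]),1),rect(q)[1:]); return x,y,q
if __name__=='__main__':
    w=cloud(pickle.load(open('scene_hover.pkl','rb')))
    P(w,.098,.113,'cheeks',.06);P(w,.118,.13,'lips',.06)
    x,y,q=P(w,.187,.235,'foot')
    m=x>np.percentile(x,60)-4
    P(w,.244,.258,'plinth')
    # front face line fit: x as function of y, in stand frame
    b=np.polyfit(y[m],x[m],1);print('front face x at 0, angle',b[1],np.degrees(np.arctan(b[0])))
    for z in (.19,.2,.21,.22,.23):P(w,z-.005,z+.005,'foot z%.2f'%z)
    m=(np.abs(y)<18);A=np.c_[y[m],q[m,2]*1000,np.ones(m.sum())]
    print('front plane x=a*y+b*z+c',np.linalg.lstsq(A,x[m],rcond=None)[0])
    w0=cloud(pickle.load(open('top.pkl','rb')));P(w0,.098,.113,'top cheeks',.06);P(w0,.118,.13,'top lips',.06)
E
python3 rel.py
```

```text
cheeks 70 x [-28.1 -22.6  25.8  28.7  29.5] y [-39.8 -39.5 -27.4  36.4  38.5] [array([57.7307, 78.7579]), np.float64(7.0784)]
lips 161 x [-24.6 -20.7   4.8  27.5  28.8] y [-39.2 -38.7  28.1  37.1  38.6] [array([57.31  , 78.1067]), np.float64(7.2999)]
foot 323 x [-18.3 -11.2  19.1  20.7  21.2] y [-30.4 -30.1 -12.   17.2  19.8] [array([64.5102, 34.0864]), np.float64(59.1753)]
plinth 242 x [-27.6 -24.   23.3  30.3  31.2] y [-32.5 -32.1 -17.9  18.4  20.6] [array([61.928 , 53.7318]), np.float64(7.9489)]
front face x at 0, angle 19.265168758445853 -0.5257475888394157
foot z0.19 69 x [-15.9 -11.9  19.   20.6  21.3] y [-30.4 -29.9 -11.1  16.4  19.1] [array([37.9491, 48.8805]), np.float64(9.6873)]
foot z0.20 71 x [-17.9 -10.   19.1  20.9  21.5] y [-30.2 -29.9 -14.9  16.9  19.8] [array([63.5288, 31.7688]), np.float64(58.548)]
foot z0.21 75 x [-18.1  -9.1  19.3  20.7  21. ] y [-30.2 -29.9  -7.2  17.1  19.7] [array([63.1571, 31.6541]), np.float64(60.2912)]
foot z0.22 72 x [-15.   -7.3  18.8  20.5  20.8] y [-30.2 -30.  -11.3  17.6  19.8] [array([62.0522, 30.5644]), np.float64(62.3325)]
foot z0.23 51 x [-19.3 -12.9  18.9  20.4  20.7] y [-30.4 -30.3 -15.7  14.5  18.3] [array([61.9518, 31.4063]), np.float64(58.6692)]
front plane x=a*y+b*z+c [-5.58666254e-03 -7.69301882e-03  2.09059877e+01]
top cheeks 20 x [-28.5 -28.5 -12.3  26.   26.7] y [-31.8 -29.5 -24.4  41.6  41.6] [array([55.3651, 74.1087]), np.float64(7.1598)]
top lips 148 x [-27.9 -25.5  -1.4  24.9  27.5] y [-36.4 -35.7 -24.7  40.4  41.3] [array([55.7627, 78.526 ]), np.float64(7.1949)]
```

```bash
python3 -m jog '[[0.0005,-0.0047,0,0.3,1],[0.0005,-0.0047,0.01,0.3,1],[0.0005,-0.0047,0.025,0.3,1],[0.0005,-0.0047,0.04,0.3,1],[0.0005,-0.0047,0.045,0.3,1]]' >/dev/null
python3 -m jog '[[0,0,0,0,1],[0,0,0,0,1]]' >/dev/null
python3 plan.py .633 -.0367 .185 -82.8
python3 - <<'E'
import pickle
from station import r
from rel import *
w=cloud(r.snapshot('scene'))
P(w,.118,.128,'lips',.06)
x,y,q=P(w,.143,.192,'foot')
m=(np.abs(y)<18)&(x>10);A=np.c_[y[m],q[m,2]*1000-135,np.ones(m.sum())]
print('front plane',np.linalg.lstsq(A,x[m],rcond=None)[0]);P(w,.199,.213,'plinth')
E
```

```text
t 7.85 tcp [ 0.6342 -0.0367  0.2495] yaw -82.83 F [ 0.3  0.  -2.8] w 0.391 gf 51.8 tilt [-0.001  0.   ] q [-0.59  0.55  0.86  1.59 -0.44  1.21 -1.08]
[-1.2 -0.1 64.5] roll -0.0
lips 121 x [-25.7 -21.3  11.4  27.5  28.3] y [-39.2 -38.9 -31.5  37.7  38.7] [array([55.0967, 78.6105]), np.float64(6.4872)]
foot 275 x [-17.4  -9.4  20.4  21.9  22.4] y [-25.8 -25.4  -7.3  21.5  24.5] [array([63.8061, 32.8768]), np.float64(59.3896)]
front plane [-2.32658190e-03  1.59734931e-02  2.02652877e+01]
plinth 219 x [-26.6 -22.5  24.4  31.3  32. ] y [-27.7 -27.3 -14.6  22.6  24.8] [array([59.8154, 53.8863]), np.float64(7.6866)]
```

Aligned within 0.5 mm. Lowering between the cheeks.

```bash
python3 -m jog '[[0,0,0.012,0,1],[0,0,0.024,0,1],[0,0,0.036,0,1],[0,0,0.046,0,1],[0,0,0.053,0,1]]'
python3 -m jog '[[0,0,0.002,0,1],[0,0,0.004,0,1],[0,0,0.006,0,1],[0,0,0.008,0,1],[0,0,0.0085,0,1]]'
```

```text
clock: 8.4
ee_pos: [0.6337, -0.0364, 0.195]
eef_rot: [-0.0, 0.998, 0.063, -0.001]
force: [-0.7, -0.1, -3.1]
width: 0.394
gripper_force: 52.0
clock: 8.9
ee_pos: [0.634, -0.0364, 0.1878]
eef_rot: [-0.0, 0.998, 0.063, -0.0]
force: [0.2, -1.0, -3.0]
width: 0.395
gripper_force: 52.0
```

```bash
python3 -m jog '[[0,0,0.001,0,1],[0,0,0.0015,0,1],[0,0,0.002,0,1],[0,0,0.002,0,1]]'; python3 -m jog '[[0,0,0.001,0,1],[0,0,0.0015,0,1],[0,0,0.0015,0,1]]'
```

```text
clock: 9.3
ee_pos: [0.634, -0.0364, 0.1858]
eef_rot: [-0.0, 0.998, 0.063, -0.0]
force: [-0.7, 0.1, -1.9]
width: 0.394
gripper_force: 52.0
clock: 9.6
ee_pos: [0.6344, -0.0364, 0.1853]
eef_rot: [-0.0, 0.998, 0.063, 0.0]
force: [-3.1, 1.1, 9.4]
width: 0.391
gripper_force: 53.3
```

```bash
python3 -m jog '[[0,0,0,0,0.1],[0,0,0,0,0],[0,0,0,0,-0.4],[0,0,0,0,-1],[0,0,0,0,-1]]'; python3 -m jog '[[0,0,-0.005,0,-1],[0,0,-0.02,0,-1],[0,0,-0.05,0,-1],[0,0,-0.09,0,-1],[0,0,-0.125,0,-1]]'
python3 plan.py .5 .1 .31 -40 .372 .2085 .20 88.5 .372 .2085 .2 -91.5
python3 - <<'E'
from station import r
from rel import *
import cv2
s=r.snapshot('scene');w=cloud(s)
P(w,.118,.126,'lips',.06);P(w,.133,.149,'plinth')
cv2.imwrite('pics/seat.png',cv2.resize(s['img'][130:260,190:300,::-1],(500,590),interpolation=2))
E
```

```text
clock: 10.1
ee_pos: [0.6341, -0.0364, 0.1843]
eef_rot: [-0.0, 0.998, 0.063, -0.0]
force: [0.2, -0.8, -0.3]
width: 0.974
gripper_force: 0.0
clock: 10.6
ee_pos: [0.6341, -0.0369, 0.3125]
eef_rot: [-0.0, 0.998, 0.062, 0.0]
force: [0.1, -0.6, -0.0]
width: 1.003
gripper_force: 0.0
t 10.6 tcp [ 0.6341 -0.0369  0.3125] yaw -82.85 F [ 0.1 -0.6 -0. ] w 1.003 gf 0.0 tilt [0. 0.] q [-0.6   0.5   0.9   1.51 -0.4   1.32 -1.12]
[-116.  -152.5    2.4] roll -42.8
[-229.5 -276.1  112.4] roll -171.3
[-229.5 -276.1  112.4] roll 8.7
lips 97 x [-27.1 -21.6  13.8  28.   28.8] y [-39.1 -38.6 -25.   38.3  38.7] [array([57.3816, 78.4759]), np.float64(8.1808)]
plinth 191 x [-25.5 -21.8  25.   31.4  32.4] y [-27.  -26.6 -15.8  22.   25.2] [array([59.8948, 53.7925]), np.float64(6.9773)]
```

View pics/seat.png

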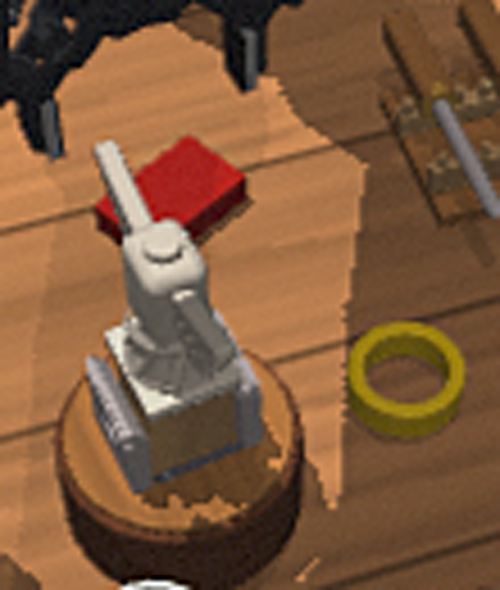

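Figure seated upright, plinth level, foot between the cheeks. Now the pin.

```bash
python3 -m jog '[[-0.03,-0.035,0,-8,0],[-0.06,-0.07,0,-16,0],[-0.09,-0.105,0,-24,0.0],[-0.12,-0.140,0,-32,0.0],[-0.14,-0.170,0,-40,0.06]]'>/dev/null
python3 -m jog '[[0,0,0,-8.5,0.06],[0,0,0,-17,0.06],[0,0,0,-25.5,0.06],[0,0,0,-34,0.06],[0,0,0,-42.5,0.06]]'>/dev/null
python3 -m jog '[[0,0,0,-8.5,0.06],[0,0,0,-17,0.06],[0,0,0,-25.5,0.06],[0,0,0,-34,0.06],[0,0,0,-42.5,0.06]]'>/dev/null
python3 -m jog '[[0,0,0,-8.5,0.06],[0,0,0,-17,0.06],[0,0,0,-25.5,0.06],[0,0,0,-34,0.06],[0,0,0,-42,0.06]]'>/dev/null
python3 plan.py .372 .2085 .2 88.5
python3 - <<'E'
import pickle
from h import *
for n in('top','scene'):
    w=cloud(pickle.load(open(n+'.pkl','rb')))
    m=(abs(w[...,1]-.2085)<.022)&(w[...,0]>.33)&(w[...,0]<.42)&(w[...,2]>.047)&(w[...,2]<.06);q=w[m]
    b=np.polyfit(q[:,0],q[:,1],1);print(n,'handle x',np.percentile(q[:,0],[1,99]),'y at .372',np.polyval(b,.372),'yaw',np.degrees(b[0]),'ylims',np.percentile(q[:,1],[2,98]),'ztop',np.median(q[:,2]))
    m=(abs(w[...,1]-.207)<.012)&(w[...,0]>.45)&(w[...,0]<.525)&(w[...,2]>.042)&(w[...,2]<.05);q=w[m];print('shank y',np.median(q[:,1]),'x',np.median(q[:,0]),'xmax',q[:,0].max())
E
```

```text
t 12.65 tcp [0.4742 0.1143 0.3105] yaw 84.49 F [-0.5  0.3 -0.4] w 0.472 gf 0.0 tilt [0.    0.001] q [-0.86  0.1   0.61  1.86 -0.06  1.2   1.24]
[110.7  83.9 110.5] roll -4.0
top handle x [0.33951129 0.4179168 ] y at .372 0.21069087007417917 yaw -0.2248127320909887 ylims [0.19975036 0.22176324] ztop 0.05211584101799749
shank y 0.2078934668394138 x 0.4800108492375652 xmax 0.5245497593513184
scene handle x [0.34026324 0.41890164] y at .372 0.20684097003631044 yaw -1.993405018546285 ylims [0.19544541 0.21840317] ztop 0.051185618020747836
shank y 0.20474197969921154 x 0.4902046756299612 xmax 0.5242636017096454
```

```bash
python3 -m jog '[[0.035,0.027,0.02,-4.3,0.06],[0.07,0.055,0.05,-4.3,0.06],[0.11,0.084,0.09,-4.3,0.06],[0.1115,0.084,0.13,-4.3,0.06],[0.1115,0.084,0.18,-4.3,0.06]]'>/dev/null
python3 -m jog '[[0,0,0.015,0,0.06],[0,0,0.015,0,0.06]]'>/dev/null
python3 plan.py .371 .2087 .024 88.8
```

```text
t 13.35 tcp [0.3709 0.2088 0.1165] yaw 88.46 F [-0.2  0.3  1. ] w 0.468 gf 0.0 tilt [-0.003 -0.002] q [-0.99  0.25  0.45  2.2  -0.16  0.73  1.12]
[-0.4  0.  92.5] roll -0.3
```

```bash
python3 -m jog '[[0,0,0.025,-0.3,0.06],[0,0,0.05,-0.3,0.06],[0,0,0.072,-0.3,0.06],[0,0,0.085,-0.3,0.06],[0,0,0.092,-0.3,0.06]]'
python3 -m jog '[[0,0,0,0,0.2],[0,0,0,0,0.4],[0,0,0,0,1],[0,0,0,0,1],[0,0,0,0,1]]' 70
python3 plan.py .371 .2087 .024 88.8
```

```text
clock: 13.85
ee_pos: [0.3723, 0.2101, 0.0263]
eef_rot: [0.0, 0.011, 1.0, 0.001]
force: [0.1, -0.5, -0.4]
width: 0.47
gripper_force: 0.0
clock: 14.35
ee_pos: [0.372, 0.2101, 0.0268]
eef_rot: [0.0, 0.011, 1.0, 0.001]
force: [-2.0, -0.8, 8.7]
width: 0.265
gripper_force: 68.7
t 14.35 tcp [0.372  0.2101 0.0268] yaw 88.78 F [-2.  -0.8  8.7] w 0.265 gf 68.7 tilt [0.001 0.002] q [-0.89  0.44  0.36  2.24 -0.32  0.5   1.26]
[ 1.  -1.4  2.7] roll -0.0
```

```bash
python3 -m jog '[[0,0,-0.005,0,1],[0,0,-0.02,0,1],[0,0,-0.05,0,1],[0,0,-0.09,0,1],[0,0,-0.13,0,1]]'
python3 -m jog '[[-0.03,0.01,0,8.2,1],[-0.06,0.02,0,16.4,1],[-0.09,0.03,0,24.6,1],[-0.12,0.03,0,32.8,1],[-0.15,0.03,0,41,1]]'>/dev/null
python3 - <<'E'
a=__import__('math').radians(7.2);import math
# stand centre world est (top/scene average)
for d in (39+52+125,39+52+10):print(.6335-math.sin(a)*d/1000,-.037+math.cos(a)*d/1000)
E
python3 plan.py .606 .177 .16 7.2
```

```text
clock: 14.85
ee_pos: [0.3712, 0.2091, 0.1576]
eef_rot: [-0.0, 0.011, 1.0, -0.0]
force: [-0.4, 1.3, -1.0]
width: 0.272
gripper_force: 68.7
0.6064280215501102 0.17729677548392722
0.6208413434100052 0.06320358483276226
t 15.35 tcp [0.5231 0.2367 0.1564] yaw 47.49 F [-0.1  0.4 -0.8] w 0.264 gf 68.7 tilt [-0.     0.001] q [-0.95  0.47  0.61  1.83 -0.33  0.94  0.63]
[-101.4   12.    -3.6] roll 40.3
```

```bash
python3 -m jog '[[-0.02,0.002,0,8.2,1],[-0.04,0.005,0,16.4,1],[-0.06,0.007,0,24.6,1],[-0.08,0.01,0,32.8,1],[-0.1014,0.012,0.01,40.3,1]]'>/dev/null
python3 -m jog '[[0,0,0.03,0,1],[0,0,0.03,0,1],[0,0,0.03,0,1]]'>/dev/null
python3 plan.py .606 .177 .085 7.2
python3 - <<'E'
from station import r
from rel import *
import cv2,pickle
out=[]
for n in('scene','top'):
    s=r.snapshot(n);w=cloud(s);pickle.dump(s,open(n+'_pin.pkl','wb'))
    v,u=(130,200) if n=='scene' else (110,180)
    out.append(cv2.resize(s['img'][v:v+130,u:u+130,::-1],(400,400),interpolation=2))
cv2.imwrite('pics/pin.png',np.hstack(out))
E
```

```text
t 16.15 tcp [0.6049 0.1774 0.1163] yaw 7.53 F [-0.4  0.1 -0.4] w 0.266 gf 68.7 tilt [-0.001  0.   ] q [-0.85  0.67  0.73  1.71 -0.52  0.97  0.21]
[-0.6  1.1 31.3] roll 0.3
```

View pics/pin.png

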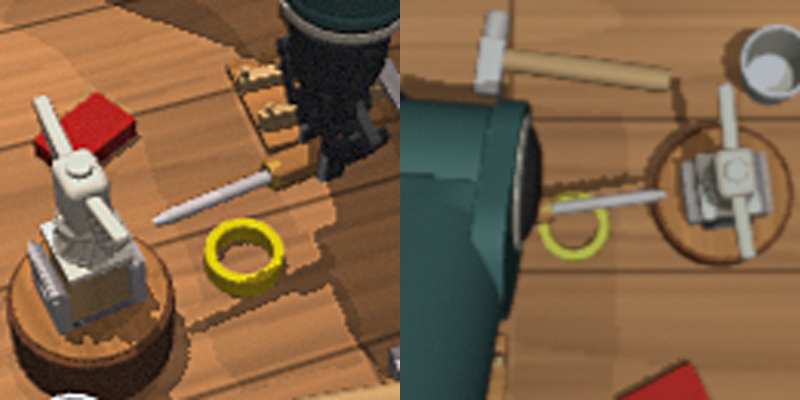

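Both views show the pin level with its tip pointing at the +y cheek (scene tip 157,220; top tip 662,195). I'll fit the shank line in the stand frame.

```bash
cat > shank.py <<'E'
import pickle,sys
from rel import *
def shank(s,n,zc=.135,y0=45,y1=170):
    w=cloud(s);d=w[...,:2]-c;x=d@X*1000;y=d@Y*1000;z=w[...,2]*1000
    m=(abs(x)<12)&(y>y0)&(y<y1)&(abs(z-zc*1000)<14);x,y,z=x[m],y[m],z[m]
    if len(x)<20:print(n,'few');return
    tip=np.percentile(y,1);k=(y>tip+16)&(y<tip+95);b=np.polyfit(y[k],x[k],1)
    bins=[(round(a+tip),round(np.median(x[(y>tip+a)&(y<tip+a+20)]),1),round((np.percentile(x[(y>tip+a)&(y<tip+a+20)],3)+np.percentile(x[(y>tip+a)&(y<tip+a+20)],97))/2,1),round(np.percentile(z[(y>tip+a)&(y<tip+a+20)],92),1)) for a in (14,34,54,74)]
    print(n,len(x),'tip y',round(tip,1),'(y,xmed,xmid,ztop)',bins,'slope deg',round(np.degrees(b[0]),2))
    L=sel(w,c,.066,.06,.08);print('  log z',np.round(np.median(L[:,2])*1000,1))
if __name__=='__main__':
    for n in('scene','top'):shank(pickle.load(open(n+'_pin.pkl','rb')),n)
E
python3 shank.py
```

```text
scene 225 tip y 62.5 (y,xmed,xmid,ztop) [(76, np.float64(2.9), np.float64(1.1), np.float64(135.5)), (96, np.float64(2.6), np.float64(0.1), np.float64(135.0)), (116, np.float64(2.5), np.float64(1.0), np.float64(134.8)), (136, np.float64(3.0), np.float64(0.0), np.float64(136.1))] slope deg -0.77
  log z 69.5
top 158 tip y 64.3 (y,xmed,xmid,ztop) [(78, np.float64(-1.0), np.float64(-0.4), np.float64(137.9)), (98, np.float64(-0.8), np.float64(-0.5), np.float64(137.4)), (118, np.float64(-1.3), np.float64(-1.0), np.float64(137.1)), (138, np.float64(-1.2), np.float64(-1.2), np.float64(138.5))] slope deg -0.42
  log z 69.8
```

```bash
python3 -m jog '[[0,0.001,0.01,0.3,1],[0,0.001,0.02,0.3,1],[0,0.001,0.03,0.3,1],[0,0.001,0.03,0.3,1],[0,0.001,0.03,0.3,1]]'>/dev/null
python3 plan.py
python3 - <<'E'
from station import r
from shank import *
for n in('scene','top'):shank(r.snapshot(n),n,.105)
E
```

```text
t 16.75 tcp [0.6061 0.1771 0.0851] yaw 7.18 F [ 0.5  0.5 -0.9] w 0.27 gf 68.8 tilt [-0.001  0.   ] q [-0.83  0.71  0.7   1.72 -0.55  0.92  0.23]
scene 212 tip y 61.2 (y,xmed,xmid,ztop) [(75, np.float64(3.1), np.float64(2.0), np.float64(104.2)), (95, np.float64(3.1), np.float64(1.4), np.float64(104.6)), (115, np.float64(2.7), np.float64(1.4), np.float64(104.1)), (135, np.float64(3.4), np.float64(1.5), np.float64(104.7))] slope deg -0.31
  log z 69.6
top 150 tip y 63.5 (y,xmed,xmid,ztop) [(77, np.float64(-0.5), np.float64(-0.3), np.float64(105.6)), (97, np.float64(-1.7), np.float64(-0.7), np.float64(106.6)), (117, np.float64(-0.7), np.float64(-0.6), np.float64(105.0)), (137, np.float64(-1.1), np.float64(-0.7), np.float64(106.9))] slope deg -0.36
  log z 69.9
```

```bash
python3 -m jog '[[0,0.0003,-0.001,0,1],[-0.01,0.0003,-0.001,0,1],[-0.018,0.0003,-0.001,0,1],[-0.024,0.0003,-0.001,0,1],[-0.030,0.0003,-0.001,0,1]]'
python3 -m jog '[[-0.004,0,0,0,1],[-0.008,0,0,0,1],[-0.012,0,0,0,1],[-0.016,0,0,0,1],[-0.020,0,0,0,1]]'; python3 plan.py
```

```text
clock: 17.35
ee_pos: [0.6103, 0.1466, 0.0865]
eef_rot: [-0.0, 0.662, 0.75, -0.0]
force: [-0.3, -0.1, -1.5]
width: 0.263
gripper_force: 68.8
clock: 17.85
ee_pos: [0.6128, 0.1275, 0.0864]
eef_rot: [-0.0, 0.661, 0.75, -0.0]
force: [-0.3, 0.1, -0.6]
width: 0.264
gripper_force: 68.8
t 17.85 tcp [0.6128 0.1275 0.0864] yaw 7.19 F [-0.3  0.1 -0.6] w 0.264 gf 68.8 tilt [-0.001  0.001] q [-0.75  0.7   0.7   1.74 -0.55  0.92  0.31]
```

```bash
python3 -m jog '[[-0.005,0,0,0,1],[-0.01,0,0,0,1],[-0.015,0,0,0,1],[-0.02,0,0,0,1],[-0.025,0,0,0,1]]'
python3 -m jog '[[-0.004,0,0,0,1],[-0.008,0,0,0,1],[-0.012,0,0,0,1],[-0.016,0,0,0,1],[-0.020,0,0,0,1]]'; python3 -m jog '[[-0.004,0,0,0,1],[-0.008,0,0,0,1],[-0.012,0,0,0,1],[-0.016,0,0,0,1],[-0.020,0,0,0,1]]';python3 plan.py
```

```text
clock: 18.35
ee_pos: [0.6159, 0.1025, 0.0864]
eef_rot: [-0.0, 0.661, 0.75, -0.0]
force: [-0.7, -0.1, -0.2]
width: 0.268
gripper_force: 68.8
clock: 18.85
ee_pos: [0.6184, 0.0828, 0.0864]
eef_rot: [-0.0, 0.661, 0.75, -0.0]
force: [-0.6, 0.3, -1.1]
width: 0.266
gripper_force: 68.8
clock: 19.35
ee_pos: [0.6209, 0.0629, 0.0864]
eef_rot: [-0.0, 0.661, 0.75, -0.0]
force: [-0.0, -0.6, -1.5]
width: 0.266
gripper_force: 68.8
t 19.35 tcp [0.6209 0.0629 0.0864] yaw 7.18 F [-0.  -0.6 -1.5] w 0.266 gf 68.8 tilt [-0.001  0.001] q [-0.65  0.69  0.7   1.74 -0.55  0.91  0.41]
```

```bash
python3 -m jog '[[-0.003,0,0,0,1],[-0.006,0,0,0,1],[-0.008,0,0,0,1],[-0.010,0,0,0,1],[-0.011,0,0,0,1]]'
python3 -m jog '[[-0.001,0,0,0,1],[-0.0015,0,0,0,1],[-0.002,0,0,0,1],[-0.0025,0,0,0,1]]'
```

```text
clock: 19.85
ee_pos: [0.6221, 0.0533, 0.0863]
eef_rot: [-0.001, 0.661, 0.75, 0.0]
force: [-2.0, 8.1, 0.9]
width: 0.268
gripper_force: 69.1
clock: 20.25
ee_pos: [0.6221, 0.0533, 0.0863]
eef_rot: [-0.002, 0.66, 0.751, 0.001]
force: [-5.6, 17.9, 4.4]
width: 0.268
gripper_force: 69.6
```

Run:
```python
from station import r
from rel import *
import cv2
s=r.snapshot('scene');w=cloud(s)
d=w[...,:2]-c;x=d@X*1000;y=d@Y*1000;z=w[...,2]
m=(abs(x)<11)&(y<-40)&(y>-90)&(z>.085)&(z<.112);print('tip',m.sum(),np.sort(y[m])[:6])
m=(abs(x)<22)&(y>36)&(y<75)&(z>.085)&(z<.12);print('near shoulder: y,z,x');q=np.c_[y[m],z[m]*1000,x[m]];print(np.round(q[np.argsort(q[:,0])][:40:2],1).tolist())
cv2.imwrite('pics/home.png',cv2.resize(s['img'][165:235,205:290,::-1],(798,600),interpolation=2))
```

```text
tip 46 [-65.03093155 -64.73988664 -63.27159073 -63.03153158 -62.02378365
 -61.52294546]
near shoulder: y,z,x
[[43.0, 112.3, -3.8], [44.1, 110.4, 5.4], [44.5, 110.4, -1.2], [45.1, 109.6, -8.4], [45.7, 92.7, 12.8], [46.1, 96.1, 12.2], [46.3, 110.4, 6.5], [46.5, 111.2, 0.5], [46.8, 107.1, 11.0], [47.5, 110.7, 4.0], [48.0, 112.0, 8.7], [49.1, 111.3, -5.0], [49.2, 88.7, 11.3], [49.4, 112.0, 6.0], [49.5, 96.6, 10.8], [49.7, 104.8, 10.6], [50.2, 110.6, -1.6], [51.3, 109.9, 1.8], [51.8, 114.3, -4.7], [52.0, 104.6, 11.6]]
```

View pics/home.png

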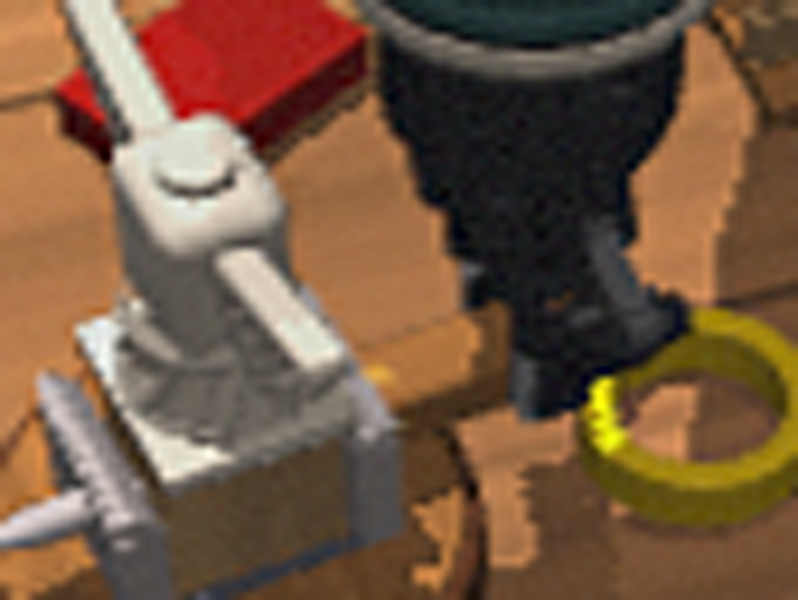

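```bash
python3 -m jog '[[-0.001,0,0,0,1],[-0.002,0,0,0,1],[-0.0025,0,0,0,1],[-0.0025,0,0,0,1]]';python3 -m jog '[[-0.0015,0,0,0,1],[-0.0015,0,0,0,1],[-0.0015,0,0,0,1],[-0.0015,0,0,0,1]]'
python3 - <<'E'
from station import r
from rel import *
w=cloud(r.snapshot('scene'))
d=w[...,:2]-c;x=d@X*1000;y=d@Y*1000;z=w[...,2]
m=(abs(x)<11)&(y<-40)&(y>-90)&(z>.085)&(z<.112);print('tip',m.sum(),np.sort(y[m])[:6])
E
```

```text
clock: 20.7
ee_pos: [0.6221, 0.0532, 0.0863]
eef_rot: [-0.004, 0.66, 0.751, 0.002]
force: [-9.3, 27.9, 9.3]
width: 0.267
gripper_force: 70.2
clock: 21.1
ee_pos: [0.6221, 0.0532, 0.0862]
eef_rot: [-0.004, 0.659, 0.752, 0.002]
force: [-12.8, 34.4, 11.3]
width: 0.269
gripper_force: 70.6
tip 46 [-64.90458208 -64.45439339 -62.94779103 -62.88150319 -62.20327228
 -61.09664835]
```

```bash
python3 -m jog '[[0.003,0,0,0,1],[0.006,0,0,0,1],[0.0065,0,0,0,1]]'; python3 -m jog '[[0,0,0,0,0.35],[0,0,0,0,0.2],[0,0,0,0,0.0],[0,0,0,0,-0.1],[0,0,0,0,-0.1]]'
python3 - <<'E'
from station import r
from rel import *
w=cloud(r.snapshot('scene'))
d=w[...,:2]-c;x=d@X*1000;y=d@Y*1000;z=w[...,2]
m=(abs(x)<11)&(y<-40)&(y>-90)&(z>.085)&(z<.112);print('tip',m.sum(),np.sort(y[m])[:6])
E
python3 plan.py
```

```text
clock: 21.45
ee_pos: [0.6222, 0.0533, 0.0863]
eef_rot: [-0.001, 0.661, 0.75, 0.0]
force: [-0.2, 4.4, -1.3]
width: 0.268
gripper_force: 68.8
clock: 21.95
ee_pos: [0.6222, 0.052, 0.0864]
eef_rot: [-0.0, 0.662, 0.75, -0.0]
force: [0.7, 0.1, 0.7]
width: 0.549
gripper_force: 0.0
tip 48 [-66.12444143 -64.94647355 -64.27405814 -63.56898568 -62.94457856
 -62.30850986]
t 22.0 tcp [0.6223 0.0522 0.0864] yaw 7.17 F [0.3 0.7 0. ] w 0.551 gf 0.0 tilt [-0.001  0.   ] q [-0.63  0.69  0.7   1.74 -0.55  0.91  0.43]
```

Released; rise straight up, back away and inspect.

```bash
python3 -m jog '[[0,0,-0.01,0,-0.1],[0,0,-0.03,0,-0.1],[0,0,-0.06,0,-0.1],[0,0,-0.10,0,-0.1],[0,0,-0.14,0,-0.1]]'
python3 -m jog '[[0.04,0,-0.02,0,-0.1],[0.08,0,-0.03,0,-0.1],[0.12,0,-0.03,0,-0.1],[0.16,0,-0.03,0,-0.1],[0.2,0,-0.03,0,-0.1]]'
python3 - <<'E'
from station import r
from rel import *
import cv2
out=[]
for n in('scene','top'):
    s=r.snapshot(n);w=cloud(s);d=w[...,:2]-c;x=d@X*1000;y=d@Y*1000;z=w[...,2]
    v,u=(155,195) if n=='scene' else (125,225)
    out.append(cv2.resize(s['img'][v:v+90,u:u+90,::-1],(400,400),interpolation=2))
    m=(abs(x)<11)&(y<-40)&(y>-90)&(z>.085)&(z<.112);print(n,'tip',np.sort(y[m])[:4])
    m=(abs(x)<10)&(y>36)&(y<135)&(z>.085)&(z<.125)
    if m.sum()>5:
        print('handle end y',np.percentile(y[m],[1,50,99]),'slope z',np.degrees(np.polyfit(y[m],z[m]*1000,1)[0]/1),'z',np.percentile(z[m],[10,50,90]),'yaw',np.polyfit(y[m],x[m],1))
cv2.imwrite('pics/final.png',np.hstack(out))
E
```

```text
clock: 22.5
ee_pos: [0.6221, 0.0519, 0.2284]
eef_rot: [-0.0, 0.662, 0.75, -0.0]
force: [0.1, 0.4, 0.4]
width: 0.55
gripper_force: 0.0
clock: 23.0
ee_pos: [0.5969, 0.2522, 0.2575]
eef_rot: [-0.0, 0.661, 0.75, 0.0]
force: [0.2, 0.2, -0.7]
width: 0.552
gripper_force: 0.0
scene tip [-66.09519695 -65.22340628 -64.13678061 -63.72095052]
handle end y [ 44.08414739  82.52426811 121.64594207] slope z -1.0392413578255026 z [0.10671689 0.10909368 0.11095188] yaw [ 0.01446419 -0.31115548]
top tip [-62.63129857 -59.86965799 -59.85767837 -59.55721272]
handle end y [ 41.29418283  83.21236731 126.11692895] slope z -1.2829291215808043 z [0.10714309 0.1098044  0.11203362] yaw [ 0.00618386 -0.69401193]
```

View pics/final.png

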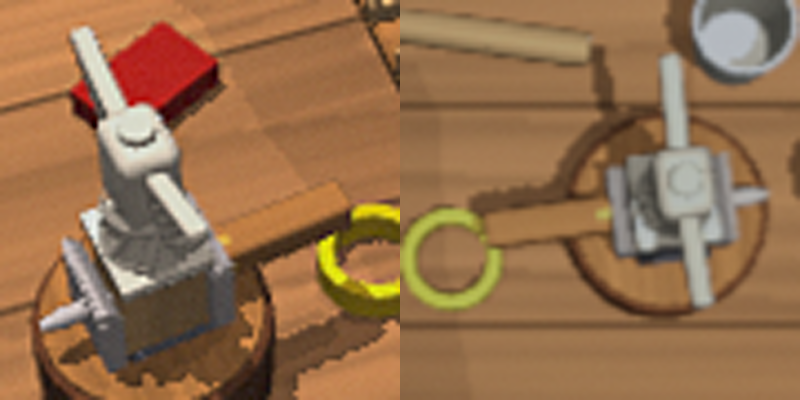

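The handle is flush with the cheek and stands out to about 124 mm as expected, the tip is out on the far side, the figure is upright and the neighbours are undisturbed.

```bash
python3 -c "
from station import r
print(r.finish_job())"
```

```text
the job is handed in; nothing more can be done
None
```

The figure stands upright in the log stand with the pin pushed home through cheek, foot and cheek and let go; the arm is clear, and I handed the job in at about 23 s.

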